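Jack up a plaster sculpture's board by its marked lift point and hold it

ROBOT

A 6-joint arm with a two-finger parallel gripper is mounted at the origin on the work surface. World frame = base frame: x ahead of the robot, y to its left, z up, the work surface at z = 0. Lengths are in mm, angles in rad, forces in N, time in s.
With the tool pointing down it reaches from about 300 to 775 mm from the base axis. Payload 14.6 kg.
Tool frame: the origin (TCP) lies at the very end of the fingers, on their centre line; the grasp point (between the pads) lies 19 mm behind it; z points along the fingers, y is the line along which they close (so a half turn about z gives the same grasp; the last joint's range is limited). The gripper opens to 94 mm and grips with 3 to 60 N. Pads are 16 mm wide; open, the fingers measure 119 mm over their backs; the gripper's body (75 mm by 177 mm) begins 78 mm behind the grasp point.
Start: joints at [1.168, 0.3, 1.521, -0, 1.321, -0.067], TCP at [181.236, 519.272, 205.446] pointing down, gripper open.
Joint ranges: [-3.03, 3.03], [-0.79, 2.21], [0.23, 2.52], [-1.04, 4.18], [0, 3.07], [-2.55, 2.55]. Speed limits (rad/s): [2.22, 2.22, 2.57, 3.14, 3.14, 3.14].

INTERFACE

Orientations are given as [roll, pitch, yaw] about the fixed x, y, z axes, in that order (R = Rz(yaw) Ry(pitch) Rx(roll)).
In Python, from cell import manip gives the robot as it stands. The module is installed in compiled form; this text tells all that it offers.
- The arm moves only by the shell command python3 -m inch 'ROWS' [FORCE]. ROWS is JSON, a list of rows, each an object of numbers: "gripper": the opening, from 0 (shut) to 1 (fully open); "dx", "dy", "dz": the shift along the world's x, y, z in m; "wx", "wy", "wz": the turn, a rotation vector about the world's x, y, z in degrees. A call has exactly 5 rows; each row is the pose to reach, as a shift and turn from the pose commanded when the call began; what a row does not reach only later rows make up. A row lasts 1/12 s, in which the tool goes at most 41.7 mm and 7.16 degrees, less where a joint would pass 70% of its speed; a pose out of reach is approached as far as the arm can. A call with a gripper value outside its range is refused whole. The fingers move at their own pace and stop on an object; FORCE is the grip in N (left out, the last holds). Time passes only in rows, so rows that repeat a pose let the fingers close, or fill a call up. It gives the time, the measured TCP pose, the force, the opening and the grip force at its end, in the units of the state.
- manip.read_state(): the state, without advancing time (a new reading comes with each control period).
- manip.camera(name): name is "side" or "top" or "wrist"; returns the picture (420x560x3 uint8, blue, green, red); there is no depth.
- manip.camera_info(name): a dict with "camera_matrix" (3x3 intrinsics, pixels), "D" ([k1, k2, p1, p2, k3] as OpenCV has them; the pictures are not rectified), "R" (3x3) and "t" (3): a world point X has camera coordinates R X + t; the wrist camera has in their place "tool_from_camera" (4x4, takes a point from camera to tool coordinates, whose origin is the TCP and whose axes are the flange's). Camera axes: x right, y down, z forward; pixel columns grow to the right and rows downward; lengths in mm; the calibration is good to about 2 mm. A picture is of the moment at which its call begins: read the wrist's pose just before it. camera_info takes no time and is no camera call.
- manip.sign_off(): hands the job in; it is judged then, once.
The state is a dict: "clock": time; "joints": joint angles; "qd": joint speeds; "effort": joint torques, N m; "eef_pos": TCP position; "eef_rot": TCP orientation; "wrist_force": force on the tool from outside, world axes, zero at the start; "moment": the same for the moment, N m; "finger_gap": finger opening in mm; "finger_force": force on a finger pad.
Only numpy, scipy, OpenCV 4.12 (cv2) and the standard library are available. Lean on these libraries where they do the work, as an engineer would, in place of code of your own. Each camera call takes 0.05 s, during which the arm holds its last target. There are 200 camera calls.

TASK

Slide the little blue lever jack along the table until its saddle stands squarely below the red-marked steel lift plate on the edge of the sculpture's board, then pump its handle until the lift plate has risen by at least 12 mm and the board is clear of the bearer on that side. Finish while still holding the handle pressed right down, so that the jack alone keeps that edge up ready for your workmate to slip packing in: do not let go at the end. Do not touch or shove the sculpture or its board, and leave the other things on the table where they are.

Things in the scene. Friction and masses are not known exactly. Their poses are not given: they have to be found in the camera images.
- jack: blue lever jack, 0.94 kg, loose on the table; base plate 288 x 84 x 6 mm (x from -243 to +45 mm). Origin on the table under the saddle's axis, z up, x from the handle end to the nose. Two upright cheeks (x -40 to +26, 56 mm over both, 86 mm tall) stand round the ram. It slides on its base, against about 6 N of friction. Between the cheeks and the steering plate nothing stands up but the handle
- steer_plate (a point): middle of the top edge of the jack's upright steering plate, x = -235, z = 58 mm in its frame; the plate is 10 mm thick (x), 64 mm wide (y) and stands on the base plate (top at 6 mm). Grip it from above, fingers closing along the jack's x, and slide the jack by it. With the handle up, the handle's end hangs at x = -155, z = 190 mm, 80 mm ahead of the plate and above it: mind it
- saddle_top (a point): centre of the top of the jack's round dark steel saddle (42 mm across, nearly flat), on the ram, straight above the jack's origin. It starts 100 to 110 mm above the table and can rise to 166 mm. Friction holds the unloaded ram where it is
- jack_handle (a joint): pump handle angle: 0 fully up (a spring returns it there), 0.62 fully down on its stop. A full down stroke raises the ram 16 to 23 mm by a pawl, which takes the next tooth of the ram once the handle is fully up again. No catch: under load the ram sinks back as the handle rises, so first strokes close the gap and the last one lifts. Pressing takes 4 to 6 N at the grip, 8 to 12 N loaded
- handle_grip (a point): middle of the handle's black grip with red end ring (24 mm thick, 64 mm long), 135 mm from the pivot; the handle points to the jack's -x and up. Fully up: 43 degrees above level, this point at x = -123, z = 162 mm in the jack's frame; fully down: 7 degrees above level, x = -158, z = 88 mm. Press it from above with shut fingertips, one pad each side of its axis; a sideways push slides the jack
- handle_pivot (a point): pivot of the pump handle, fixed on the jack at x = -24, y = 0, z = 70 mm; the pivot axis is the jack's y
- work: white plaster sculpture of balls and cubes on its plywood board (240 x 300 x 18 mm), one loose piece of 3.2 to 5 kg, about 210 mm tall, lying across the stand's two bearers, its underside 135 mm above the table. Origin under the board's centre, z up; the lift plate sticks out on its -x side. It tips about the far bearer when lifted
- lift_mark (a point): underside of the lift plate below the red spot, where the saddle must push: x = -152, y = 0, z = +5 mm in work's frame, 140 mm above the table while the board is down. The plate is a bare steel flange, 54 (x) x 70 (y) x 6 mm, in the middle of the board's -x edge; on its top is a red spot of 32 mm with a white centre
- stand: low wooden stand fixed to the table: two bearers (30 mm wide, 290 mm long along y, top 135 mm above the table) at x = -85 and +85 mm, on four legs 36 mm square at x = +-85, y = +-122 mm. Origin on the table under its middle, axes nearly those of work. The jack's nose goes in between the two -x legs; under the lift plate it is open down to the table
- near_bearer: the stand's bearer on the lift plate's side, from which the board must come clear; its origin is that of stand
- slip_pot: pot part filled with set plaster, a brush stuck in it, 80 mm across and 85 mm tall (brush handle to 165 mm); a bystander, leave alone; origin under its centre
- plaster_block: white plaster block 90 x 100 x 85 mm; a bystander, leave alone; origin under its centre
- glasses: red-framed spectacles standing open, 133 x 130 x 42 mm; a bystander, leave alone; origin under its centre
- straight_edge: yellow straight-edge bar 450 x 35 x 12 mm lying along x at the right; a bystander, leave alone; origin under its centre
- plaster_knife: plaster knife with a wooden handle, 215 mm long, 22 mm thick, lying along y beyond the stand; a bystander, leave alone; origin under it near its middle
- packing_a: dark wooden packing strip 120 x 35 x 10 mm, for the workmate; leave alone; origin under its centre
- packing_b: the other dark wooden packing strip 120 x 35 x 10 mm, for the workmate; leave alone; origin under its centre

How it is judged:
By the outcome, as a careful person would: the job done as asked, in the order asked, and still so for the second after the job is handed in, while the arm keeps its last pose, push and grip.
It also fails if it takes over 61 s, if anything falls off the work surface, if the arm or the gripper's body presses on something with over 40 N, if the wrist force passes 120 N, or if a joint passes its speed limit or range.

## Working session

There is one attempt and no reset: what is moved stays moved. The work goes in short steps, Python scripts to look and compute and a shell command to move; the robot and the scene stay as the last step left them, time stands still between calls to the robot, and variables do not carry over. Pictures are saved under pics/ and viewed, at most 14 in all, crops included, and the job is handed in when it is done.

```bash
mkdir -p pics; cat > h.py <<'E'
import numpy as np, cv2
from cell import manip
def ray(name,u,v):
    i=manip.camera_info(name); K=np.array(i["camera_matrix"],float);D=np.array(i["D"],float)
    p=cv2.undistortPoints(np.array([[[u,v]]],float),K,D)[0,0]; d=np.array([p[0],p[1],1.])
    if name=="wrist":
        from scipy.spatial.transform import Rotation as Ro
        s=manip.read_state(); T=np.array(i["tool_from_camera"]); R=Ro.from_euler('xyz',s["eef_rot"]).as_matrix()
        return R@T[:3,3]+np.array(s["eef_pos"]), R@T[:3,:3]@d
    R=np.array(i["R"]);t=np.array(i["t"]).ravel()
    return -R.T@t, R.T@d
def onz(name,u,v,z):
    o,d=ray(name,u,v); return o+d*(z-o[2])/d[2]
def proj(name,P):
    i=manip.camera_info(name); r,_=cv2.Rodrigues(np.array(i["R"],float))
    return cv2.projectPoints(np.array(P,float).reshape(-1,1,3),r,np.array(i["t"],float),np.array(i["camera_matrix"],float),np.array(i["D"],float))[0][:,0]
def tri(*obs):
    A=np.zeros((3,3));b=np.zeros(3)
    for n,u,v in obs:
        o,d=ray(n,u,v); d=d/np.linalg.norm(d); M=np.eye(3)-np.outer(d,d); A+=M;b+=M@o
    return np.linalg.solve(A,b)
E
python3 - <<'E'
from h import *
for n in("side","top"):
    im=manip.camera(n); cv2.imwrite(f"pics/{n}0.png",im)
    i=manip.camera_info(n); print(n,-np.array(i["R"]).T@np.array(i["t"]).ravel(), np.array(i["camera_matrix"])[0,0])
print(manip.camera_info("wrist")); print(manip.read_state())
E
```

```text
side [1148.79220471  744.95439053 1153.78639163] 467.43857144955217
top [ 403.87126353  -47.19917693 1430.10986784] 447.6835154038497
{'camera_matrix': array([[346.49353916,   0.        , 276.84122891],
       [  0.        , 346.49353916, 206.47147775],
       [  0.        ,   0.        ,   1.        ]]), 'D': array([-0.01037033,  0.        ,  0.        ,  0.        ,  0.        ]), 'tool_from_camera': array([[ 2.15316462e-05, -9.65066588e-01, -2.62004732e-01,
         7.67981100e+01],
       [ 9.99999749e-01, -1.64911851e-04,  6.89615630e-04,
         9.72848908e-01],
       [-7.08732688e-04, -2.62004681e-01,  9.65066342e-01,
        -1.79451380e+02],
       [ 0.00000000e+00,  0.00000000e+00,  0.00000000e+00,
         1.00000000e+00]])}
{'clock': 0.1, 'joints': array([ 1.16841666e+00,  3.00415654e-01,  1.52150490e+00, -4.38448153e-05,
        1.32069602e+00, -6.66485537e-02]), 'qd': array([-9.91476094e-04, -8.18734372e-05, -1.57936206e-03, -3.02131328e-04,
       -2.96343814e-05,  1.38189734e-03]), 'effort': array([ 3.28467686e-04, -5.32638180e+01, -3.53286767e+01,  7.09886360e-02,
        2.34214577e-02, -5.71043961e-05]), 'eef_pos': array([181.15137393, 519.06773894, 204.94896986]), 'eef_rot': array([-3.14056818e+00, -2.58167049e-05,  2.80587240e+00]), 'wrist_force': array([ 0.45702201,  0.53927359, -0.79062905]), 'moment': array([ 0.00495294, -0.00509501,  0.03021758]), 'finger_force': 0.0, 'finger_gap': 93.80167217576056}
```

View pics/top0.png

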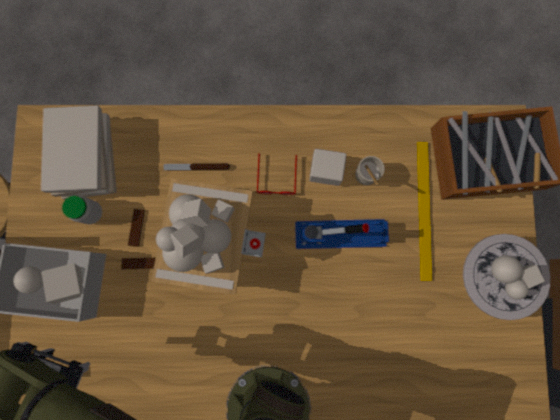

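View pics/side0.png

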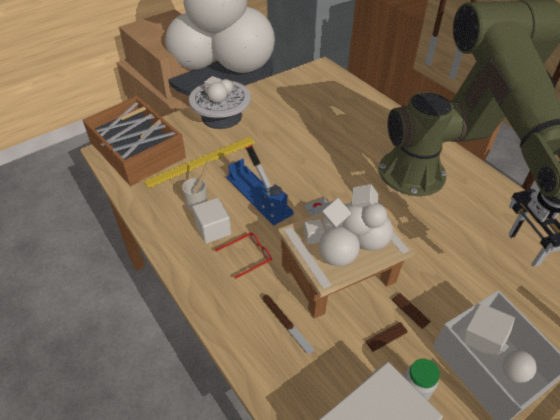

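The top view shows the blue jack at (342,233), nose to the left (+y), with its saddle at about (312,232). The lift plate's red spot is at (255,244). The sculpture is to the left of that, at about (205,235).

```bash
python3 - <<'E'
from h import *
im=cv2.imread("pics/top0.png"); hsv=cv2.cvtColor(im,cv2.COLOR_BGR2HSV)
m=cv2.inRange(hsv,(105,120,40),(130,255,255)); m[:,:280]=0; m[:,400:]=0
c=max(cv2.findContours(m,0,1)[0],key=cv2.contourArea); r=cv2.minAreaRect(c); print("jack",r)
b=cv2.boxPoints(r); print([onz("top",*p,6)[:2].round(1) for p in b])
red=cv2.inRange(hsv,(0,130,60),(8,255,255))|cv2.inRange(hsv,(172,130,60),(180,255,255))
n,l,s,ce=cv2.connectedComponentsWithStats(red)
for k in range(1,n):
    if s[k,4]>10: print(s[k],ce[k],onz("top",*ce[k],146).round(1))
# white bearers / board
def crop(a,x0,x1,y0,y1,n): cv2.imwrite(n,cv2.resize(a[y0:y1,x0:x1],None,fx=5,fy=5,interpolation=2))
t=im; s_=cv2.imread("pics/side0.png")
crop(t,240,395,180,290,"pics/tc.png")
crop(s_,210,350,130,230,"pics/sc.png")
E
```

```text
jack ((341.8025817871094, 233.61549377441406), (26.593435287475586, 92.1328125), 88.72696685791016)
[array([570.2, -84.1]), array([ 577.4, -378.6]), array([ 492.5, -377.8]), array([485.3, -85.8])]
[257 154  40  41 208] [276.15865385 181.90384615] [669.8 -24.3 146. ]
[362 224   6   8  39] [364.76923077 227.46153846] [ 536.6 -279.8  146. ]
[250 238  10  11  76] [254.56578947 243.17105263] [490.7  36.9 146. ]
```

View pics/tc.png

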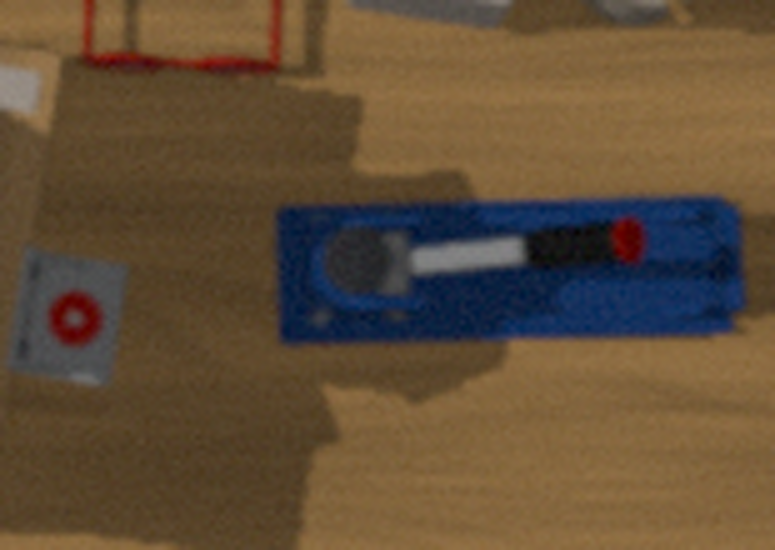

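View pics/sc.png

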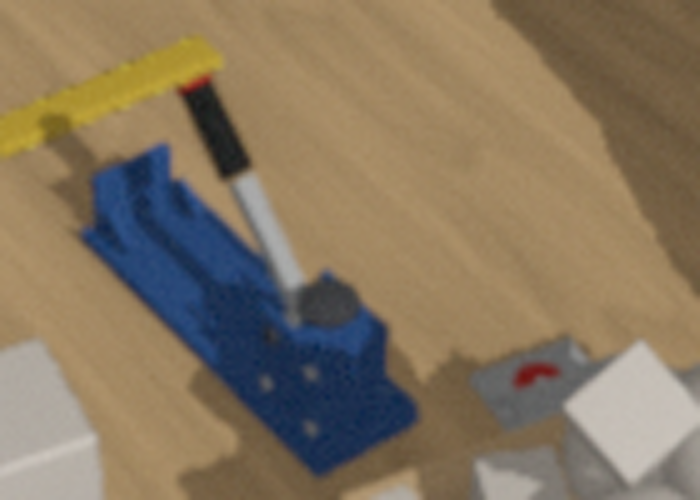

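Crops (5x): in the top view the saddle is at (312.4,232.4), the handle's red end ring at about (365.6,228), and the lift plate's corners at (246,229), (265.4,233), (261.6,257) and (242,254). In the side view the steering plate's top edge is at about (236,162.6) and the saddle at (276,191).

```bash
python3 - <<'E'
from h import *
S=tri(("top",312.4,232.4),("side",276,191)); print("saddle",S.round(1), onz("top",312.4,232.4,105).round(1))
P=onz("side",236,162.6,58); print("plate",P.round(1))
E_=tri(("top",365.6,228),("side",210+39.5,130+16.5)); print("end",E_.round(1))
for q in(P,E_):
    d=S-q; print("yaw",np.degrees(np.arctan2(d[1],d[0])),np.hypot(*d[:2]))
c=[onz("top",*p,146)[:2] for p in((246,229),(265.4,233),(261.6,257),(242,254))]; print(np.round(c,1))
R=tri(("top",254.6,243.2),("side",210+537/5,130+376/5)); print("mark",R.round(1))
x=(c[0]-c[1])+(c[3]-c[2]); y=(c[0]-c[3])+(c[1]-c[2]); print("work yaw",np.degrees(np.arctan2(x[1],x[0])), np.degrees(np.arctan2(y[1],y[0])))
for z in(100,105,110): print(z,onz("top",312.4,232.4,z)[:2].round(1))
E
```

```text
saddle [ 524.4 -130.4   95.2] [ 525.8 -131.8  105. ]
plate [ 533.3 -357.8   58. ]
end [ 528.9 -273.1  186.3]
yaw 92.23988523318285 227.6263416955586
yaw 91.80607173821367 142.740181651375
[[531.4  62. ]
 [520.    6. ]
 [451.2  16.3]
 [459.6  72.5]]
mark [489.8  36.9 150.7]
work yaw 79.97164930244281 -8.416386185308333
100 [ 526.2 -132.1]
105 [ 525.8 -131.8]
110 [ 525.3 -131.5]
```

```bash

python3 -m inch '[{"dx":0.002,"dy":-0.02,"dz":0.03,"gripper":1},{"dx":0.004,"dy":-0.04,"dz":0.06,"gripper":1},{"dx":0.006,"dy":-0.06,"dz":0.09,"gripper":1},{"dx":0.01,"dy":-0.08,"dz":0.12,"gripper":1},{"dx":0.01,"dy":-0.1,"dz":0.12,"gripper":1}]'
python3 -m inch '[{"dx":0.004,"dy":-0.032,"wz":-7},{"dx":0.008,"dy":-0.064,"wz":-14},{"dx":0.012,"dy":-0.096,"wz":-21},{"dx":0.016,"dy":-0.128,"wz":-28},{"dx":0.02,"dy":-0.16,"wz":-34}]'
python3 -m inch '[{"dx":0.018,"dy":-0.036,"wz":-7},{"dx":0.036,"dy":-0.072,"wz":-14},{"dx":0.054,"dy":-0.108,"wz":-21},{"dx":0.072,"dy":-0.144,"wz":-28},{"dx":0.09,"dy":-0.18,"wz":-35}]'
```

```text
validation failed for argument at $[0]...
validation failed for argument at $[0]...
validation failed for argument at $[0]...
```

```bash

python3 -m inch '[{"gripper":1,"dx":0.002,"dy":-0.02,"dz":0.03,"wx":0,"wy":0,"wz":0},{"gripper":1,"dx":0.004,"dy":-0.04,"dz":0.06,"wx":0,"wy":0,"wz":0},{"gripper":1,"dx":0.006,"dy":-0.06,"dz":0.09,"wx":0,"wy":0,"wz":0},{"gripper":1,"dx":0.01,"dy":-0.08,"dz":0.12,"wx":0,"wy":0,"wz":0},{"gripper":1,"dx":0.01,"dy":-0.1,"dz":0.12,"wx":0,"wy":0,"wz":0}]'
```

```text
clock: 0.52
eef_pos: [192.0, 419.2, 330.6]
eef_rot: [3.134, 0.001, 2.806]
wrist_force: [1.2, 0.1, 0.1]
finger_gap: 94.1
finger_force: 0.0
```

```bash

python3 -m inch '[{"gripper":1,"dx":0.004,"dy":-0.032,"dz":0,"wx":0,"wy":0,"wz":-7},{"gripper":1,"dx":0.008,"dy":-0.064,"dz":0,"wx":0,"wy":0,"wz":-14},{"gripper":1,"dx":0.012,"dy":-0.096,"dz":0,"wx":0,"wy":0,"wz":-21},{"gripper":1,"dx":0.016,"dy":-0.128,"dz":0,"wx":0,"wy":0,"wz":-28},{"gripper":1,"dx":0.02,"dy":-0.16,"dz":0,"wx":0,"wy":0,"wz":-34}]'
python3 -m inch '[{"gripper":1,"dx":0.018,"dy":-0.036,"dz":0,"wx":0,"wy":0,"wz":-7},{"gripper":1,"dx":0.036,"dy":-0.072,"dz":0,"wx":0,"wy":0,"wz":-14},{"gripper":1,"dx":0.054,"dy":-0.108,"dz":0,"wx":0,"wy":0,"wz":-21},{"gripper":1,"dx":0.072,"dy":-0.144,"dz":0,"wx":0,"wy":0,"wz":-28},{"gripper":1,"dx":0.09,"dy":-0.18,"dz":0,"wx":0,"wy":0,"wz":-35}]'
python3 -m inch '[{"gripper":1,"dx":0.006,"dy":-0.038,"dz":0,"wx":0,"wy":0,"wz":0},{"gripper":1,"dx":0.012,"dy":-0.076,"dz":0,"wx":0,"wy":0,"wz":0},{"gripper":1,"dx":0.018,"dy":-0.114,"dz":0,"wx":0,"wy":0,"wz":0},{"gripper":1,"dx":0.024,"dy":-0.152,"dz":0,"wx":0,"wy":0,"wz":0},{"gripper":1,"dx":0.03,"dy":-0.19,"dz":0,"wx":0,"wy":0,"wz":0}]'
```

```text
clock: 0.93
eef_pos: [210.9, 257.8, 325.2]
eef_rot: [-3.141, 0.0, 2.207]
wrist_force: [1.5, 0.4, 0.0]
finger_gap: 93.9
finger_force: 0.0
clock: 1.35
eef_pos: [301.0, 78.0, 325.6]
eef_rot: [3.141, -0.0, 1.599]
wrist_force: [0.3, 1.7, -0.1]
finger_gap: 93.8
finger_force: 0.0
clock: 1.77
eef_pos: [330.6, -112.2, 325.5]
eef_rot: [3.141, 0.0, 1.604]
wrist_force: [1.4, 1.8, 0.7]
finger_gap: 93.9
finger_force: 0.0
```

```bash

python3 -m inch '[{"gripper":1,"dx":0.02,"dy":-0.034,"dz":0,"wx":0,"wy":0,"wz":0},{"gripper":1,"dx":0.04,"dy":-0.068,"dz":0,"wx":4,"wy":0,"wz":0},{"gripper":1,"dx":0.06,"dy":-0.102,"dz":0,"wx":10,"wy":0,"wz":0},{"gripper":1,"dx":0.08,"dy":-0.136,"dz":0,"wx":15,"wy":0,"wz":0},{"gripper":1,"dx":0.1,"dy":-0.168,"dz":0,"wx":20,"wy":0,"wz":0}]'
python3 -m inch '[{"gripper":1,"dx":0.02,"dy":-0.02,"dz":0,"wx":0,"wy":0,"wz":0},{"gripper":1,"dx":0.05,"dy":-0.04,"dz":-0.02,"wx":0,"wy":0,"wz":0},{"gripper":1,"dx":0.08,"dy":-0.07,"dz":-0.05,"wx":0,"wy":0,"wz":0},{"gripper":1,"dx":0.1015,"dy":-0.0865,"dz":-0.09,"wx":0,"wy":0,"wz":0},{"gripper":1,"dx":0.1015,"dy":-0.0865,"dz":-0.125,"wx":0,"wy":0,"wz":0}]'
python3 - <<'E'
from h import *
for n in("top","side","wrist"): globals()[n]=manip.camera(n)
s=manip.read_state(); print(s["eef_pos"],s["eef_rot"],s["joints"])
o=np.zeros((840,560,3),np.uint8); 
cv2.imwrite("pics/w1.png",np.hstack([wrist[::1,:][:, :], cv2.resize(side[100:240,200:280],None,fx=3,fy=3)]))
np.save("s1",side)
E
```

```text
clock: 2.18
eef_pos: [431.3, -280.5, 325.2]
eef_rot: [3.128, -0.353, 1.607]
wrist_force: [0.7, 0.6, 1.4]
finger_gap: 93.6
finger_force: 0.0
clock: 2.6
eef_pos: [533.2, -365.5, 205.9]
eef_rot: [3.128, -0.348, 1.607]
wrist_force: [0.6, -0.5, -0.4]
finger_gap: 93.9
finger_force: 0.0
[ 530.57111684 -362.94139238  204.79109834] [ 3.13436617 -0.35376946  1.60518343] [-0.7617753   0.66346353  1.03319654  0.25202314  1.6939632  -0.79521496]
```

View pics/w1.png

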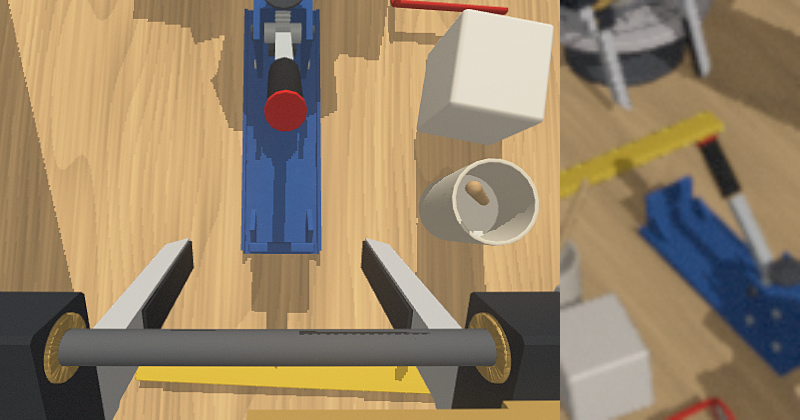

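Wrist view: the jack lies head-on, base end edge at row 252 (columns 241–321), and the steering plate's top at about (282,246). The handle's red end is at (285,111), and the fingers straddle the jack's axis.

```bash
python3 - <<'E'
from h import *
print(manip.read_state()["eef_pos"])
for u,v,z in((282,246,58),(241,252,6),(321,252,6),(246,14,6),(320,14,6),(285,111,190)): print((u,v,z),onz("wrist",u,v,z).round(1))
E
```

```text
[ 530.57111684 -362.94139238  204.79109834]
(282, 246, 58) [ 536.4 -360.5   58. ]
(241, 252, 6) [ 491.6 -369.9    6. ]
(321, 252, 6) [ 581.8 -367.1    6. ]
(246, 14, 6) [485.8 -85.9   6. ]
(320, 14, 6) [574.9 -82.6   6. ]
(285, 111, 190) [ 532.7 -273.9  190. ]
```

```bash

python3 -m inch '[{"gripper":1,"dx":0.002,"dy":0.009,"dz":-0.03,"wx":0,"wy":0,"wz":0},{"gripper":1,"dx":0.002,"dy":0.009,"dz":-0.06,"wx":0,"wy":0,"wz":0},{"gripper":1,"dx":0.002,"dy":0.009,"dz":-0.09,"wx":0,"wy":0,"wz":0},{"gripper":1,"dx":0.002,"dy":0.009,"dz":-0.12,"wx":0,"wy":0,"wz":0},{"gripper":1,"dx":0.002,"dy":0.009,"dz":-0.12,"wx":0,"wy":0,"wz":0}]'
python3 - <<'E'
from h import *
w=manip.camera("wrist"); s=manip.read_state(); print(s["eef_pos"],s["eef_rot"]); cv2.imwrite("pics/w2.png",w)
E
```

```text
clock: 3.17
eef_pos: [532.1, -353.5, 85.7]
eef_rot: [3.133, -0.352, 1.606]
wrist_force: [0.1, 1.0, -0.4]
finger_gap: 94.0
finger_force: 0.0
[ 532.92883405 -354.30056839   88.76024078] [ 3.13010662 -0.34987182  1.60653058]
```

View pics/w2.png

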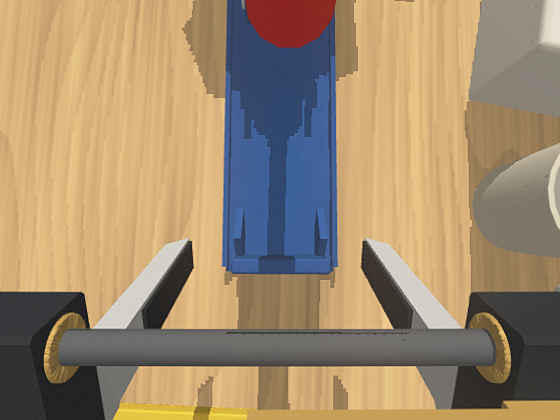

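The plate's top edge is now the band at rows 256–273, columns 231–332, centre (281,265), with small gussets ahead of its ends. The fingers clear it on both sides.

```bash
python3 - <<'E'
from h import *
for u,v,z in((281,265,58),(281,257,58),(281,273,58),(231,265,58),(332,265,58)): print((u,v,z),onz("wrist",u,v,z).round(1))
E
```

```text
(281, 265, 58) [ 535.9 -361.5   58. ]
(281, 257, 58) [ 535.8 -356.4   58. ]
(281, 273, 58) [ 536.1 -366.6   58. ]
(231, 265, 58) [ 503.8 -362.5   58. ]
(332, 265, 58) [ 568.8 -360.5   58. ]
```

```bash

python3 -m inch '[{"gripper":1,"dx":0.003,"dy":0,"dz":-0.02,"wx":0,"wy":0,"wz":0},{"gripper":1,"dx":0.003,"dy":0,"dz":-0.04,"wx":0,"wy":0,"wz":0},{"gripper":1,"dx":0.003,"dy":0,"dz":-0.06,"wx":0,"wy":0,"wz":0},{"gripper":0.7,"dx":0.003,"dy":0,"dz":-0.06,"wx":0,"wy":0,"wz":0},{"gripper":0.7,"dx":0.003,"dy":0,"dz":-0.06,"wx":0,"wy":0,"wz":0}]' 40
python3 -m inch '[{"gripper":0.5,"dx":0,"dy":0,"dz":0,"wx":0,"wy":0,"wz":0},{"gripper":0.5,"dx":0,"dy":0,"dz":0,"wx":0,"wy":0,"wz":0},{"gripper":0.5,"dx":0,"dy":0,"dz":0,"wx":0,"wy":0,"wz":0},{"gripper":0.5,"dx":0,"dy":0,"dz":0,"wx":0,"wy":0,"wz":0},{"gripper":0.5,"dx":0,"dy":0,"dz":0,"wx":0,"wy":0,"wz":0}]' 40
```

```text
clock: 3.63
eef_pos: [537.1, -355.4, 30.8]
eef_rot: [3.127, -0.347, 1.607]
wrist_force: [-0.2, -0.1, 0.3]
finger_gap: 83.9
finger_force: 0.0
clock: 4.05
eef_pos: [536.7, -355.3, 29.6]
eef_rot: [3.128, -0.347, 1.607]
wrist_force: [-1.3, -0.1, 7.8]
finger_gap: 63.7
finger_force: 40.0
```

```bash

python3 -m inch '[{"gripper":0.5,"dx":-0.006,"dy":0.012,"dz":0,"wx":0,"wy":0,"wz":-0.8},{"gripper":0.5,"dx":-0.012,"dy":0.026,"dz":0,"wx":0,"wy":0,"wz":-1.6},{"gripper":0.5,"dx":-0.019,"dy":0.04,"dz":0,"wx":0,"wy":0,"wz":-2.4},{"gripper":0.5,"dx":-0.026,"dy":0.054,"dz":0,"wx":0,"wy":0,"wz":-3.2},{"gripper":0.5,"dx":-0.032,"dy":0.068,"dz":0,"wx":0,"wy":0,"wz":-4}]'
python3 -m inch '[{"gripper":0.5,"dx":-0.007,"dy":0.014,"dz":0,"wx":0,"wy":0,"wz":-0.8},{"gripper":0.5,"dx":-0.014,"dy":0.028,"dz":0,"wx":0,"wy":0,"wz":-1.6},{"gripper":0.5,"dx":-0.02,"dy":0.042,"dz":0,"wx":0,"wy":0,"wz":-2.4},{"gripper":0.5,"dx":-0.026,"dy":0.056,"dz":0,"wx":0,"wy":0,"wz":-3.2},{"gripper":0.5,"dx":-0.032,"dy":0.068,"dz":0,"wx":0,"wy":0,"wz":-4}]'
python3 - <<'E'
from h import *
t=manip.camera("top"); cv2.imwrite("pics/t3f.png",t); s=manip.camera("side"); cv2.imwrite("pics/s3f.png",s)
cv2.imwrite("pics/t3.png",np.vstack([cv2.resize(t[200:270,235:385],None,fx=4,fy=4,interpolation=2),cv2.resize(s[140:220,225:375],None,fx=4,fy=4,interpolation=2)[:310]]))
E
```

```text
clock: 4.47
eef_pos: [505.0, -287.9, 29.6]
eef_rot: [3.125, -0.345, 1.537]
wrist_force: [3.1, -7.5, 6.4]
finger_gap: 63.5
finger_force: 40.0
clock: 4.88
eef_pos: [473.5, -219.7, 29.6]
eef_rot: [3.124, -0.345, 1.467]
wrist_force: [3.1, -8.9, 7.3]
finger_gap: 63.6
finger_force: 40.0
```

View pics/t3.png

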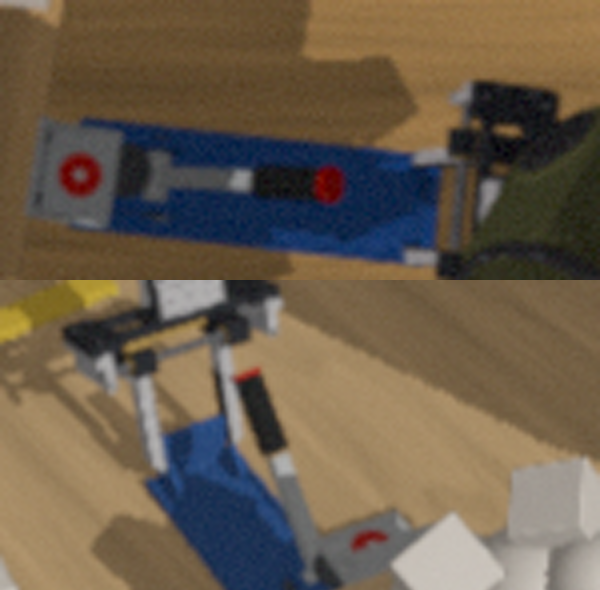

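The top crop shows the nose going in under the lift plate, with the saddle's dark rim still showing right of the plate at (135,168) in the crop. The red end ring is at (330,184) in the crop, which is full-picture (317.5,246). The gripper still holds the steering plate.

```bash
python3 - <<'E'
from h import *
im=cv2.imread("pics/t3f.png")
def red(im):
    hsv=cv2.cvtColor(im,cv2.COLOR_BGR2HSV)
    r=cv2.inRange(hsv,(0,130,50),(8,255,255))|cv2.inRange(hsv,(172,130,50),(180,255,255))
    n,l,s,ce=cv2.connectedComponentsWithStats(r); return [(s[k,4],ce[k]) for k in range(1,n) if 20<s[k,4]<120]
print(red(im))
E0=onz("top",364.8,227.5,186)[:2]; S0=onz("top",312.4,232.4,105)[:2]
for a,e in red(im):
    if e[0]>290:
        E1=onz("top",*e,186)[:2]; print("ring move",E1-E0)
        for rot in(-7,-8):
            c,s=np.cos(np.radians(rot)),np.sin(np.radians(rot)); print(rot,"saddle",E1+np.array([[c,-s],[s,c]])@(S0-E0))
    else: print("mark",onz("top",*e,146))
for p in((90,120),(440,155),(120,232),(400,258)): print(onz("top",235+p[0]/4,200+p[1]/4,6)[:2].round(1))
E
```

```text
[(np.int32(76), array([254.55263158, 243.25      ])), (np.int32(51), array([316.25490196, 245.74509804]))]
mark [490.43167783  36.89176825 146.        ]
ring move [-51.10344634 135.65332616]
-7 saddle [491.87905958   3.62632652]
-8 saddle [494.33199234   3.41880113]
[542.2  37.1]
[ 514.8 -241.6]
[453.3  12.5]
[ 433.5 -208.6]
```

```bash

python3 -m inch '[{"gripper":0.5,"dx":-0.0035,"dy":0.009,"dz":0,"wx":0,"wy":0,"wz":-0.8},{"gripper":0.5,"dx":-0.007,"dy":0.018,"dz":0,"wx":0,"wy":0,"wz":-1.5},{"gripper":0.5,"dx":-0.0105,"dy":0.027,"dz":0,"wx":0,"wy":0,"wz":-2.3},{"gripper":0.5,"dx":-0.0136,"dy":0.0345,"dz":0,"wx":0,"wy":0,"wz":-3},{"gripper":0.5,"dx":-0.0136,"dy":0.0345,"dz":0,"wx":0,"wy":0,"wz":-3}]'
python3 - <<'E'
from h import *
t=manip.camera("top"); cv2.imwrite("pics/t4f.png",t); s=manip.camera("side"); cv2.imwrite("pics/s4f.png",s);w=manip.camera("wrist")
hsv=cv2.cvtColor(t,cv2.COLOR_BGR2HSV)
r=cv2.inRange(hsv,(0,130,50),(8,255,255))|cv2.inRange(hsv,(172,130,50),(180,255,255))
n,l,st,ce=cv2.connectedComponentsWithStats(r)
for k in range(1,n):
    if 20<st[k,4]<120:
        print(ce[k]); 
        if ce[k][0]>285:
            E1=onz("top",*ce[k],186)[:2]; E0=onz("top",364.8,227.5,186)[:2]; S0=onz("top",312.4,232.4,105)[:2]
            for rot in(-9,-10,-11):
                c,q=np.cos(np.radians(rot)),np.sin(np.radians(rot)); print(rot,E1+np.array([[c,-q],[q,c]])@(S0-E0))
a=cv2.resize(t[200:270,235:385],None,fx=4,fy=4,interpolation=2); b=cv2.resize(w,(380,285)); b=np.hstack([b,np.zeros((285,220,3),np.uint8)])
b[:,380:]=cv2.resize(s[150:220,280:334],(220,285),interpolation=2)
cv2.imwrite("pics/t4.png",np.vstack([a,b]))
E
```

```text
clock: 5.4
eef_pos: [459.6, -184.5, 29.6]
eef_rot: [3.125, -0.347, 1.415]
wrist_force: [1.9, 0.7, 7.3]
finger_gap: 63.6
finger_force: 40.0
[254.57692308 243.17948718]
[303.83018868 248.94339623]
-9 [487.84824858  37.65545631]
-10 [490.29244454  37.36245122]
-11 [492.7311546   37.02683365]
```

View pics/t4.png

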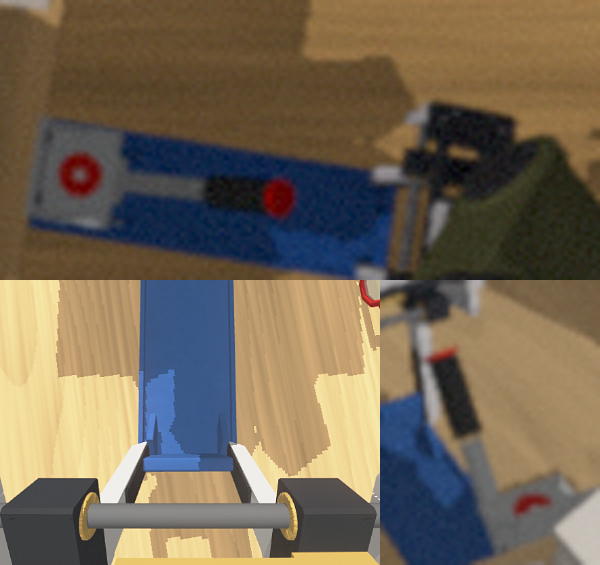

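Seen from the top, the saddle is now hidden under the plate. The red ring places it at about (490,37), with the mark at (490.5,36.9). I'll release and back off along the tool axis.

```bash

python3 -m inch '[{"gripper":0.9,"dx":0,"dy":0,"dz":0,"wx":0,"wy":0,"wz":0},{"gripper":0.9,"dx":0,"dy":0,"dz":0,"wx":0,"wy":0,"wz":0},{"gripper":0.9,"dx":0,"dy":0,"dz":0,"wx":0,"wy":0,"wz":0},{"gripper":0.9,"dx":0,"dy":0,"dz":0,"wx":0,"wy":0,"wz":0},{"gripper":0.9,"dx":0,"dy":-0.002,"dz":0.008,"wx":0,"wy":0,"wz":0}]' 40
python3 -m inch '[{"gripper":0.9,"dx":-0.002,"dy":-0.01,"dz":0.03,"wx":0,"wy":0,"wz":0},{"gripper":0.9,"dx":-0.003,"dy":-0.02,"dz":0.065,"wx":0,"wy":0,"wz":0},{"gripper":0.9,"dx":-0.005,"dy":-0.03,"dz":0.1,"wx":0,"wy":0,"wz":0},{"gripper":0.5,"dx":-0.006,"dy":-0.04,"dz":0.135,"wx":0,"wy":0,"wz":0},{"gripper":0.3,"dx":-0.007,"dy":-0.05,"dz":0.165,"wx":0,"wy":0,"wz":0}]'
python3 -m inch '[{"gripper":0,"dx":0,"dy":0,"dz":0.03,"wx":-6,"wy":1.2,"wz":0},{"gripper":0,"dx":0,"dy":0,"dz":0.05,"wx":-12,"wy":2.4,"wz":0},{"gripper":0,"dx":0,"dy":0,"dz":0.05,"wx":-18,"wy":3.6,"wz":0},{"gripper":0,"dx":0,"dy":0,"dz":0.05,"wx":-19.6,"wy":3.8,"wz":0},{"gripper":0,"dx":0,"dy":0,"dz":0.05,"wx":-19.6,"wy":3.8,"wz":0}]'
python3 - <<'E'
from h import *
w=manip.camera("wrist"); s=manip.read_state(); print(s["eef_pos"],s["eef_rot"]); cv2.imwrite("pics/w5.png",w)
hsv=cv2.cvtColor(w,cv2.COLOR_BGR2HSV)
r=cv2.inRange(hsv,(0,130,50),(8,255,255))|cv2.inRange(hsv,(172,130,50),(180,255,255))
n,l,st,ce=cv2.connectedComponentsWithStats(r)
for k in range(1,n):
    if st[k,4]>80: print(st[k],ce[k],onz("wrist",*ce[k],188).round(1),onz("wrist",*ce[k],146).round(1))
E
```

```text
clock: 5.97
eef_pos: [458.1, -185.7, 34.9]
eef_rot: [3.131, -0.35, 1.414]
wrist_force: [0.0, 0.8, 0.2]
finger_gap: 84.4
finger_force: 0.0
clock: 6.38
eef_pos: [451.5, -236.8, 203.8]
eef_rot: [3.128, -0.348, 1.415]
wrist_force: [0.3, -0.7, 1.0]
finger_gap: 74.6
finger_force: 0.0
clock: 6.8
eef_pos: [452.0, -235.2, 251.9]
eef_rot: [3.14, 0.002, 1.414]
wrist_force: [0.3, 0.3, -0.3]
finger_gap: 41.0
finger_force: 0.0
[ 451.79104447 -235.5751432   251.30187707] [ 3.14087666e+00 -1.05654381e-03  1.41377820e+00]
[ 256    1   41   41 1345] [275.98141264  21.31672862] [ 471.7 -103.5  188. ] [473.2 -93.9 146. ]
[438   0  90  11 449] [471.04008909   3.21826281] [ 595.  -112.1  188. ] [ 617.8 -103.9  146. ]
```

View pics/w5.png

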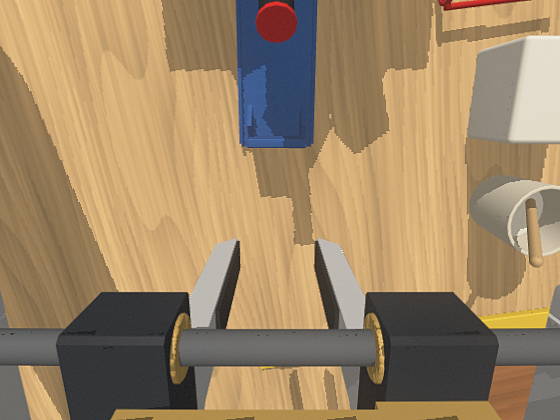

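The wrist view shows the jack where I left it, fingers clear, and the red end ring at (276,21). That puts the jack's origin at about (493,42) in the robot's frame. Next I'll move over the grip and check the mark from close by.

```bash

python3 -m inch '[{"gripper":0,"dx":0.005,"dy":0.034,"dz":0,"wx":0,"wy":0,"wz":0},{"gripper":0,"dx":0.01,"dy":0.068,"dz":0,"wx":0,"wy":0,"wz":0},{"gripper":0,"dx":0.015,"dy":0.102,"dz":0,"wx":0,"wy":0,"wz":0},{"gripper":0,"dx":0.02,"dy":0.136,"dz":0,"wx":0,"wy":0,"wz":0},{"gripper":0,"dx":0.0255,"dy":0.1715,"dz":0,"wx":0,"wy":0,"wz":0}]'
python3 - <<'E'
from h import *
w=manip.camera("wrist"); s=manip.read_state(); print(s["eef_pos"],s["eef_rot"]); cv2.imwrite("pics/w6.png",w)
hsv=cv2.cvtColor(w,cv2.COLOR_BGR2HSV)
r=cv2.inRange(hsv,(0,130,50),(8,255,255))|cv2.inRange(hsv,(172,130,50),(180,255,255))
n,l,st,ce=cv2.connectedComponentsWithStats(r)
for k in range(1,n):
    if st[k,4]>80: print(st[k],ce[k],onz("wrist",*ce[k],188).round(1),onz("wrist",*ce[k],146).round(1))
E
```

```text
clock: 7.27
eef_pos: [477.0, -63.8, 250.5]
eef_rot: [-3.14, -0.002, 1.411]
wrist_force: [0.3, -0.9, 0.0]
finger_gap: 4.1
finger_force: 0.0
[477.62072732 -59.04673516 250.59317306] [-3.14052435 -0.00359519  1.41382544]
[ 421   44  128  128 2205] [464.17732426 107.93605442] [614.6   1.  188. ] [636.4  -1.7 146. ]
[ 254   57   40   44 1272] [273.42688679  78.65959119] [490.4  39.3 188. ] [490.6  43.3 146. ]
[273 263   8  15 113] [276.66371681 270.24778761] [471.  -96.8 188. ] [ 467.8 -116.5  146. ]
```

View pics/w6.png

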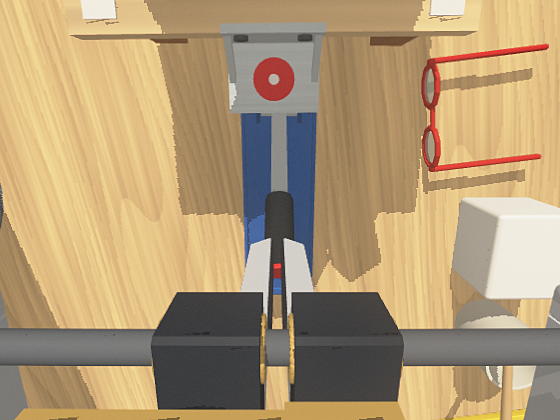

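The wrist view shows the red spot at (273,79), with the jack's axis running under it (base sides at columns 242–316). The mark comes out at (490.6,43) and the jack's origin at (493,42), which is well centred. The finger seam lies over the handle's axis. Going down for the first stroke.

```bash

python3 -m inch '[{"gripper":0,"dx":0.001,"dy":0,"dz":-0.02,"wx":0,"wy":0,"wz":0},{"gripper":0,"dx":0.001,"dy":0,"dz":-0.04,"wx":0,"wy":0,"wz":0},{"gripper":0,"dx":0.001,"dy":0,"dz":-0.06,"wx":0,"wy":0,"wz":0},{"gripper":0,"dx":0.001,"dy":0,"dz":-0.07,"wx":0,"wy":0,"wz":0},{"gripper":0,"dx":0.001,"dy":0,"dz":-0.076,"wx":0,"wy":0,"wz":0}]' 20
python3 -m inch '[{"gripper":0,"dx":-0.001,"dy":-0.007,"dz":-0.008,"wx":0,"wy":0,"wz":0},{"gripper":0,"dx":-0.002,"dy":-0.0145,"dz":-0.0155,"wx":0,"wy":0,"wz":0},{"gripper":0,"dx":-0.003,"dy":-0.021,"dz":-0.024,"wx":0,"wy":0,"wz":0},{"gripper":0,"dx":-0.004,"dy":-0.0265,"dz":-0.033,"wx":0,"wy":0,"wz":0},{"gripper":0,"dx":-0.005,"dy":-0.031,"dz":-0.042,"wx":0,"wy":0,"wz":0}]'
```

```text
clock: 7.73
eef_pos: [477.7, -65.1, 173.3]
eef_rot: [-3.139, -0.002, 1.412]
wrist_force: [0.6, -0.2, -0.0]
finger_gap: 0.5
finger_force: 0.0
clock: 8.15
eef_pos: [473.6, -96.8, 132.4]
eef_rot: [3.14, -0.0, 1.412]
wrist_force: [1.5, 1.5, 4.7]
finger_gap: 0.6
finger_force: 2.7
```

```bash

python3 -m inch '[{"gripper":0,"dx":-0.001,"dy":-0.004,"dz":-0.008,"wx":0,"wy":0,"wz":0},{"gripper":0,"dx":-0.001,"dy":-0.007,"dz":-0.016,"wx":0,"wy":0,"wz":0},{"gripper":0,"dx":-0.0015,"dy":-0.009,"dz":-0.023,"wx":0,"wy":0,"wz":0},{"gripper":0,"dx":-0.0015,"dy":-0.0105,"dz":-0.029,"wx":0,"wy":0,"wz":0},{"gripper":0,"dx":-0.0015,"dy":-0.0105,"dz":-0.031,"wx":0,"wy":0,"wz":0}]'

```

```text
clock: 8.57
eef_pos: [471.6, -107.3, 100.8]
eef_rot: [3.141, 0.001, 1.412]
wrist_force: [-0.3, -4.3, 6.1]
finger_gap: 0.6
finger_force: 3.0
```

```bash

python3 -m inch '[{"gripper":0,"dx":0,"dy":0,"dz":-0.001,"wx":0,"wy":0,"wz":0},{"gripper":0,"dx":0,"dy":0,"dz":-0.002,"wx":0,"wy":0,"wz":0},{"gripper":0,"dx":0,"dy":0,"dz":-0.003,"wx":0,"wy":0,"wz":0},{"gripper":0,"dx":0,"dy":0,"dz":-0.003,"wx":0,"wy":0,"wz":0},{"gripper":0,"dx":0,"dy":0,"dz":-0.003,"wx":0,"wy":0,"wz":0}]'

```

```text
clock: 8.98
eef_pos: [471.8, -107.3, 99.0]
eef_rot: [3.141, 0.001, 1.413]
wrist_force: [-3.1, -3.5, 11.6]
finger_gap: 0.4
finger_force: 5.3
```

```bash

python3 -m inch '[{"gripper":0,"dx":0,"dy":0,"dz":-0.001,"wx":0,"wy":0,"wz":0},{"gripper":0,"dx":0,"dy":0,"dz":-0.002,"wx":0,"wy":0,"wz":0},{"gripper":0,"dx":0,"dy":0,"dz":-0.002,"wx":0,"wy":0,"wz":0},{"gripper":0,"dx":0,"dy":0,"dz":-0.002,"wx":0,"wy":0,"wz":0},{"gripper":0,"dx":0,"dy":0,"dz":-0.002,"wx":0,"wy":0,"wz":0}]'

```

```text
clock: 9.4
eef_pos: [472.0, -107.4, 98.0]
eef_rot: [3.14, 0.001, 1.413]
wrist_force: [-8.4, -2.9, 24.2]
finger_gap: 0.5
finger_force: 11.7
```

```bash

python3 -m inch '[{"gripper":0,"dx":0.002,"dy":0.001,"dz":0.009,"wx":0,"wy":0,"wz":0},{"gripper":0,"dx":0.003,"dy":0.004,"dz":0.02,"wx":0,"wy":0,"wz":0},{"gripper":0,"dx":0.004,"dy":0.009,"dz":0.032,"wx":0,"wy":0,"wz":0},{"gripper":0,"dx":0.005,"dy":0.014,"dz":0.043,"wx":0,"wy":0,"wz":0},{"gripper":0,"dx":0.006,"dy":0.021,"dz":0.054,"wx":0,"wy":0,"wz":0}]'
python3 -m inch '[{"gripper":0,"dx":0.001,"dy":0.008,"dz":0.01,"wx":0,"wy":0,"wz":0},{"gripper":0,"dx":0.002,"dy":0.015,"dz":0.02,"wx":0,"wy":0,"wz":0},{"gripper":0,"dx":0.0025,"dy":0.0205,"dz":0.03,"wx":0,"wy":0,"wz":0},{"gripper":0,"dx":0.0025,"dy":0.0205,"dz":0.034,"wx":0,"wy":0,"wz":0},{"gripper":0,"dx":0.0025,"dy":0.0205,"dz":0.034,"wx":0,"wy":0,"wz":0}]'
python3 - <<'E'
from h import *
w=manip.camera("wrist"); t=manip.camera("top"); s=manip.camera("side")
cv2.imwrite("pics/w7f.png",w);cv2.imwrite("pics/t7f.png",t);cv2.imwrite("pics/s7f.png",s)
b=cv2.resize(w,(480,360)); c=cv2.resize(s[140:220,270:340],(315,360),interpolation=2)
cv2.imwrite("pics/w7.png",np.hstack([b,c]))
E
```

```text
clock: 9.82
eef_pos: [477.6, -85.1, 150.9]
eef_rot: [-3.141, -0.001, 1.412]
wrist_force: [0.1, 1.4, 0.8]
finger_gap: 0.9
finger_force: 0.6
clock: 10.23
eef_pos: [480.6, -64.6, 185.5]
eef_rot: [3.14, -0.0, 1.413]
wrist_force: [-0.3, -0.7, 0.2]
finger_gap: 0.6
finger_force: 0.0
```

View pics/w7.png

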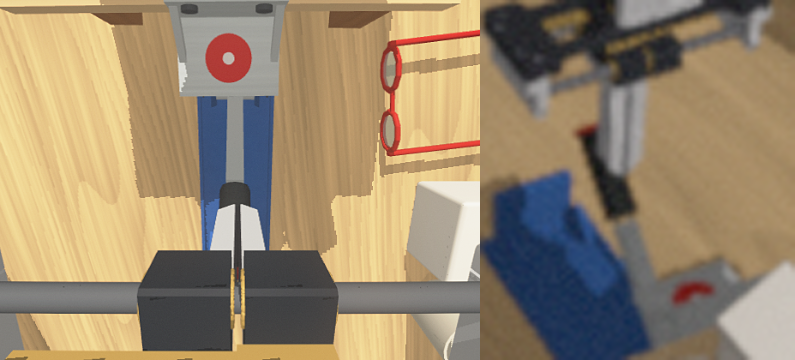

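Wrist view: the handle is fully up again and the jack hasn't moved. Its axis lies within about 4 mm of the mark and the plate is still down. Second stroke.

```bash

python3 -m inch '[{"gripper":0,"dx":0,"dy":0,"dz":-0.01,"wx":0,"wy":0,"wz":0},{"gripper":0,"dx":-0.001,"dy":-0.007,"dz":-0.018,"wx":0,"wy":0,"wz":0},{"gripper":0,"dx":-0.002,"dy":-0.0145,"dz":-0.026,"wx":0,"wy":0,"wz":0},{"gripper":0,"dx":-0.003,"dy":-0.021,"dz":-0.034,"wx":0,"wy":0,"wz":0},{"gripper":0,"dx":-0.004,"dy":-0.0265,"dz":-0.043,"wx":0,"wy":0,"wz":0}]' 20
python3 -m inch '[{"gripper":0,"dx":-0.001,"dy":-0.0045,"dz":-0.009,"wx":0,"wy":0,"wz":0},{"gripper":0,"dx":-0.0015,"dy":-0.0085,"dz":-0.018,"wx":0,"wy":0,"wz":0},{"gripper":0,"dx":-0.002,"dy":-0.0115,"dz":-0.026,"wx":0,"wy":0,"wz":0},{"gripper":0,"dx":-0.0025,"dy":-0.014,"dz":-0.033,"wx":0,"wy":0,"wz":0},{"gripper":0,"dx":-0.0025,"dy":-0.015,"dz":-0.041,"wx":0,"wy":0,"wz":0}]'
python3 -m inch '[{"gripper":0,"dx":0,"dy":0,"dz":-0.001,"wx":0,"wy":0,"wz":0},{"gripper":0,"dx":0,"dy":0,"dz":-0.002,"wx":0,"wy":0,"wz":0},{"gripper":0,"dx":0,"dy":0,"dz":-0.003,"wx":0,"wy":0,"wz":0},{"gripper":0,"dx":0,"dy":0,"dz":-0.003,"wx":0,"wy":0,"wz":0},{"gripper":0,"dx":0,"dy":0,"dz":-0.003,"wx":0,"wy":0,"wz":0}]'
cat >> h.py <<'E'
def mark():
    o=[]
    for n in("top","side"):
        im=manip.camera(n); hsv=cv2.cvtColor(im,cv2.COLOR_BGR2HSV)
        r=cv2.inRange(hsv,(0,130,50),(8,255,255))|cv2.inRange(hsv,(172,130,50),(180,255,255))
        N,l,st,ce=cv2.connectedComponentsWithStats(r); g=proj(n,[[490,37,150]])[0]
        k=[k for k in range(1,N) if st[k,4]>8 and np.hypot(*(ce[k]-g))<15]
        c=np.average(ce[k],axis=0,weights=st[k,4]); o.append((n,*c)); print(n,c.round(2),st[k,4])
    print("tri",tri(*o).round(1))
E
python3 -c "
from h import *; mark()"
```

```text
clock: 10.8
eef_pos: [476.0, -91.9, 140.6]
eef_rot: [-3.141, -0.001, 1.412]
wrist_force: [0.7, 4.3, 2.4]
finger_gap: 0.3
finger_force: 2.5
clock: 11.22
eef_pos: [473.8, -106.9, 100.3]
eef_rot: [3.141, -0.0, 1.412]
wrist_force: [-2.8, -1.6, 11.6]
finger_gap: 0.6
finger_force: 5.6
clock: 11.63
eef_pos: [473.9, -107.2, 98.3]
eef_rot: [3.14, 0.001, 1.413]
wrist_force: [-6.6, -0.7, 19.0]
finger_gap: 0.6
finger_force: 9.4
top [254.13 242.96] [78]
side [316.92 202.62] [24]
tri [490.7  36.6 161.8]
```

```bash
python3 - <<'E'
from h import *
import h
class F:
    def __init__(s,d): s.d=d
    def camera(s,n): return cv2.imread(s.d[n])
    def camera_info(s,n): return manip.camera_info(n)
for d in({"top":"pics/top0.png","side":"pics/side0.png"},{"top":"pics/t4f.png","side":"pics/s4f.png"},{"top":"pics/t7f.png","side":"pics/s7f.png"}):
    h.manip=F(d); h.mark()
E
```

```text
top [254.57 243.17] [76]
side [316.   204.26] [19]
tri [491.3  35.3 153.9]
top [254.58 243.18] [78]
side [316.17 204.22] [18]
tri [491.1  35.4 154. ]
top [254.58 243.17] [77]
side [316.   204.26] [19]
tri [491.3  35.2 153.8]
```

The second stroke raised the plate by about 8 mm. One more full stroke.

```bash

python3 -m inch '[{"gripper":0,"dx":0.001,"dy":0.001,"dz":0.009,"wx":0,"wy":0,"wz":0},{"gripper":0,"dx":0.002,"dy":0.004,"dz":0.02,"wx":0,"wy":0,"wz":0},{"gripper":0,"dx":0.0025,"dy":0.009,"dz":0.032,"wx":0,"wy":0,"wz":0},{"gripper":0,"dx":0.003,"dy":0.014,"dz":0.043,"wx":0,"wy":0,"wz":0},{"gripper":0,"dx":0.004,"dy":0.021,"dz":0.054,"wx":0,"wy":0,"wz":0}]'
python3 -m inch '[{"gripper":0,"dx":0.001,"dy":0.008,"dz":0.01,"wx":0,"wy":0,"wz":0},{"gripper":0,"dx":0.002,"dy":0.015,"dz":0.02,"wx":0,"wy":0,"wz":0},{"gripper":0,"dx":0.0025,"dy":0.0205,"dz":0.03,"wx":0,"wy":0,"wz":0},{"gripper":0,"dx":0.0035,"dy":0.0205,"dz":0.034,"wx":0,"wy":0,"wz":0},{"gripper":0,"dx":0.0035,"dy":0.0205,"dz":0.034,"wx":0,"wy":0,"wz":0}]'
python3 -c "
from h import *; mark()"
python3 -m inch '[{"gripper":0,"dx":0,"dy":0,"dz":-0.01,"wx":0,"wy":0,"wz":0},{"gripper":0,"dx":-0.001,"dy":-0.007,"dz":-0.018,"wx":0,"wy":0,"wz":0},{"gripper":0,"dx":-0.002,"dy":-0.0145,"dz":-0.026,"wx":0,"wy":0,"wz":0},{"gripper":0,"dx":-0.003,"dy":-0.021,"dz":-0.034,"wx":0,"wy":0,"wz":0},{"gripper":0,"dx":-0.004,"dy":-0.0265,"dz":-0.043,"wx":0,"wy":0,"wz":0}]' 20
python3 -m inch '[{"gripper":0,"dx":-0.001,"dy":-0.0045,"dz":-0.009,"wx":0,"wy":0,"wz":0},{"gripper":0,"dx":-0.0015,"dy":-0.0085,"dz":-0.018,"wx":0,"wy":0,"wz":0},{"gripper":0,"dx":-0.002,"dy":-0.0115,"dz":-0.026,"wx":0,"wy":0,"wz":0},{"gripper":0,"dx":-0.0025,"dy":-0.014,"dz":-0.033,"wx":0,"wy":0,"wz":0},{"gripper":0,"dx":-0.0025,"dy":-0.015,"dz":-0.041,"wx":0,"wy":0,"wz":0}]'
python3 -m inch '[{"gripper":0,"dx":0,"dy":0,"dz":-0.001,"wx":0,"wy":0,"wz":0},{"gripper":0,"dx":0,"dy":0,"dz":-0.002,"wx":0,"wy":0,"wz":0},{"gripper":0,"dx":0,"dy":0,"dz":-0.003,"wx":0,"wy":0,"wz":0},{"gripper":0,"dx":0,"dy":0,"dz":-0.0035,"wx":0,"wy":0,"wz":0},{"gripper":0,"dx":0,"dy":0,"dz":-0.0035,"wx":0,"wy":0,"wz":0}]'
python3 -c "
from h import *; mark()"
```

```text
clock: 12.15
eef_pos: [477.5, -85.3, 151.8]
eef_rot: [-3.141, -0.0, 1.412]
wrist_force: [0.4, 1.4, 1.3]
finger_gap: 0.2
finger_force: 1.0
clock: 12.57
eef_pos: [481.7, -64.6, 186.5]
eef_rot: [3.14, -0.0, 1.413]
wrist_force: [-0.3, -0.1, -0.5]
finger_gap: 0.5
finger_force: 0.0
top [254.53 243.29] [78]
side [316.   204.26] [19]
tri [491.1  35.3 153.7]
clock: 13.08
eef_pos: [477.2, -91.4, 141.7]
eef_rot: [3.141, -0.002, 1.412]
wrist_force: [2.1, 7.5, 7.6]
finger_gap: 0.5
finger_force: 5.0
clock: 13.5
eef_pos: [474.8, -106.9, 101.0]
eef_rot: [3.141, -0.001, 1.412]
wrist_force: [-1.6, -2.3, 11.1]
finger_gap: 0.5
finger_force: 5.6
clock: 13.92
eef_pos: [474.9, -107.3, 98.4]
eef_rot: [3.14, 0.0, 1.412]
wrist_force: [-3.4, -1.6, 17.4]
finger_gap: 0.3
finger_force: 8.3
top [253.39 242.65] [80]
side [317.41 199.7 ] [27]
tri [490.7  37.7 175. ]
```

```bash

python3 -m inch '[{"gripper":0,"dx":0,"dy":0,"dz":-0.001,"wx":0,"wy":0,"wz":0},{"gripper":0,"dx":0,"dy":0,"dz":-0.002,"wx":0,"wy":0,"wz":0},{"gripper":0,"dx":0,"dy":0,"dz":-0.002,"wx":0,"wy":0,"wz":0},{"gripper":0,"dx":0,"dy":0,"dz":-0.002,"wx":0,"wy":0,"wz":0},{"gripper":0,"dx":0,"dy":0,"dz":-0.002,"wx":0,"wy":0,"wz":0}]'
python3 - <<'E'
from h import *
mark(); w=manip.camera("wrist"); s=manip.camera("side")
cv2.imwrite("pics/w9.png",np.hstack([cv2.resize(w,(440,330)),cv2.resize(s[140:310,250:430],(350,330),interpolation=2)]))
E
```

```text
clock: 14.43
eef_pos: [475.1, -107.4, 97.4]
eef_rot: [3.139, 0.001, 1.412]
wrist_force: [-7.8, -0.4, 29.4]
finger_gap: 0.0
finger_force: 14.0
top [253.49 242.51] [80]
side [317.32 199.82] [28]
tri [491.1  37.6 174.6]
```

View pics/w9.png

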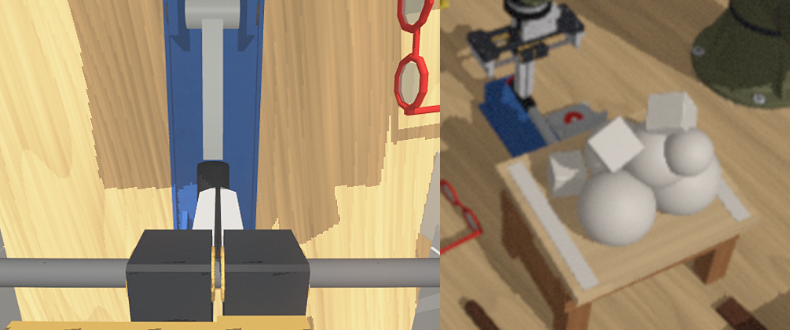

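The handle is on its stop at 29 N and the fingertips are centred on the grip. The plate has risen about 20 mm and the board is tipped up on its near edge. Handing in.

```bash
python3 -c "
from cell import manip
print(manip.sign_off())"
```

```text
the job is handed in; nothing more can be done
None
```

I handed the job in with the lift plate about 20 mm up by camera measurement, the handle held on its stop at about 29 N, and the saddle within about 5 mm of the red mark; I judged the board clear of the near bearer from that rise and the side picture, and no verdict came back.

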